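Return three tube blocks to their own sloped stands

TASK

The three aluminium tube blocks are on the wrong sloped stands: swap them round so that each lies on the stand as wide as itself, centred and square, flat on the slope with its foot against the cleat. The stands hold one block each, so first set one block down upright on the middle of the empty rubber pad while you move the others. Leave the flask, the beaker and the jar alone.

Things in the scene. Friction and masses are not known exactly. Their poses are not given: they have to be found in the camera images.
- narrow_block: Loose solid aluminium tube block, 28 mm wide (its y), 40 mm deep (its x), 45 mm tall (its z), with one round tube hole in its top. Origin: centre of its underside. z points out of its top. Mass about 0.12 kg. At the start it lies on a stand of another width, against the cleat, tilted with the slope.
- medium_block: Loose solid aluminium tube block, 44 mm wide (its y), 40 mm deep (its x), 45 mm tall (its z), with two round tube holes in a row in its top. Origin: centre of its underside. z points out of its top. Mass about 0.18 kg. At the start it lies on a stand of another width, against the cleat, tilted with the slope.
- wide_block: Loose solid aluminium tube block, 60 mm wide (its y), 40 mm deep (its x), 45 mm tall (its z), with three round tube holes in a row in its top. Origin: centre of its underside. z points out of its top. Mass about 0.25 kg. At the start it lies on a stand of another width, against the cleat, tilted with the slope.
- narrow_stand: Fixed grey sloped stand, 28 mm wide (its y), home of the narrow block. Flat face, 88 mm long, rising at 12 degrees towards its +x from a cleat (6 mm thick, 8 mm high) across its low end. Origin: on the bench under its middle; z up. Face meets cleat at x = -40, z = 18 mm; a block flat against the cleat has its underside centre 20 mm up the slope: x = -20, y = 0, z = 22 mm.
- medium_stand: Fixed grey sloped stand, 44 mm wide (its y), home of the medium block. Flat face, 88 mm long, rising at 12 degrees towards its +x from a cleat (6 mm thick, 8 mm high) across its low end. Origin: on the bench under its middle; z up. Face meets cleat at x = -40, z = 18 mm; a block flat against the cleat has its underside centre 20 mm up the slope: x = -20, y = 0, z = 22 mm.
- wide_stand: Fixed grey sloped stand, 60 mm wide (its y), home of the wide block. Flat face, 88 mm long, rising at 12 degrees towards its +x from a cleat (6 mm thick, 8 mm high) across its low end. Origin: on the bench under its middle; z up. Face meets cleat at x = -40, z = 18 mm; a block flat against the cleat has its underside centre 20 mm up the slope: x = -20, y = 0, z = 22 mm.
- pad: Fixed flat black rubber pad on the bench, 120 mm (x) by 110 mm (y), 4 mm thick, empty at the start: the parking spot. Origin: centre of its underside.
- flask: Loose empty conical glass flask, 72 mm across the base, 112 mm tall, standing at the side. Bystander. Origin: centre of its underside.
- beaker: Loose empty glass beaker, 60 mm across, 75 mm tall, standing at the side. Bystander. Origin: centre of its underside.
- jar: Loose amber glass jar with black cap, 50 mm across, 55 mm tall, standing beyond the stands. Bystander. Origin: centre of its underside.
Things that resemble listed ones, but are neither listed nor needed, are in the scene too. What is shaped like the medium_block but green is not meant.

How it is judged:
By the outcome, as a careful person would: the job done as asked, in the order asked, and still so for the second after the job is handed in, with the robot touching nothing.
It also fails if it takes over 120 s, if anything falls off the work surface, if the arm or the gripper's body presses on something with over 40 N, if the wrist force passes 120 N, or if a joint passes its speed limit or range.

ROBOT

A 6-joint arm with a two-finger parallel gripper is mounted at the origin on the work surface. World frame = base frame: x ahead of the robot, y to its left, z up, the work surface at z = 0. Lengths are in m, angles in rad, forces in N, time in s.
With the tool pointing down it reaches from about 0.275 to 1 m from the base axis. Payload 8.4 kg.
Tool frame: the origin (TCP) lies between the finger pads; the fingertips stand 11 mm ahead of it and the grasp point (between the pads) lies 8 mm behind it; z points along the fingers, y is the line along which they close (so a half turn about z gives the same grasp; the last joint's range is limited). The gripper opens to 85 mm and grips with 20 to 120 N. Pads are 22 mm wide; open, the fingers measure 114 mm over their backs; the gripper's body (76 mm by 85 mm) begins 54 mm behind the grasp point. The pads swing forward as they close: fully open they stand 13 mm farther back than shut.
Start: joints at [-1.292, 0.353, 1.633, -0, 1.155, -0.002], TCP at [0.173, -0.601, 0.242] pointing down, gripper open.
Joint ranges: [-2.63, 2.63], [-0.92, 2.1], [0.06, 2.66], [-1.3, 4.44], [0, 2.69], [-3.02, 3.02]. Speed limits (rad/s): [2.22, 2.22, 2.79, 3.14, 3.14, 3.14].

INTERFACE

Orientations are given as a unit quaternion [w, x, y, z].
In Python, from bench import robot, eoat, readout, viewer gives the robot as it stands. Calls block until the motion is done:
- robot.move_pose(position, orientation): joint-space move of the TCP to a pose.
- robot.servo_line(position, attitude=None, feed=0.15, guard=None): straight line of the TCP; attitude=None keeps the orientation; feed is the mean speed in m/s. With guard (N) it stops when the force on the tool has changed by that much, and returns True; else False.
- robot.move_j(angles): joint-space move.
- eoat.set_gripper(opening): finger opening in m; the grip force is fixed at half the most; returns when the fingers have stopped.
- robot.sleep(seconds).
- robot.solve_ik(position, orientation): joint angles nearest the present ones, or None.
- readout.read_state(): the state.
- viewer.get_image(name): name is "scene" or "top" or "wrist"; returns a dict with "pixels" (480x640x3 uint8, red, green, blue), "fovy" (degrees; the focal length in pixels is half the picture's height over the tangent of half this angle, whatever the lens; pixels are square), "cx", "cy" (the principal point, pixels), "distortion" ([k1, k2, p1, p2, k3] as OpenCV has them; the pictures are not rectified), "R" (3x3) and "t" (3): a world point X has camera coordinates R X + t. Camera axes: x right, y down, z forward; pixel columns grow to the right and rows downward; lengths in m; the calibration is good to about 2 mm. A picture is of the moment at which its call begins. There is no depth.
A pose or a line that the arm cannot do raises robot.Unreachable and nothing moves.
- robot.hand_in(): hands the job in; it is judged then, once.
The state is a dict: "t": time; "qpos": joint angles; "qd": joint speeds; "joint_torque": joint torques, N m; "tcp_pos": TCP position; "eef_rot": TCP orientation; "ft_force": force on the tool from outside, world axes, zero at the start; "moment": the same for the moment, N m; "grip_width": finger opening in m; "finger_force": force on a finger pad.
Only numpy, scipy, OpenCV 4.12 (cv2) and the standard library are available. Lean on these libraries where they do the work, as an engineer would, in place of code of your own. Each camera call takes 0.05 s, during which the arm holds its last target. There are 200 camera calls.

## Working session

There is one attempt and no reset: what is moved stays moved. The work goes in short steps, each a Python script; the robot and the scene stay as the last script left them, time stands still between calls to the robot, and variables do not carry over. Pictures are saved under pics/ and viewed, at most 14 in all, crops included, and the job is handed in when it is done.

```bash
ls; mkdir -p pics; python3 - <<'E'
from bench import robot,eoat,readout,viewer
import cv2,numpy as np
for n in ["scene","top"]:
    d=viewer.get_image(n); cv2.imwrite(f"pics/{n}0.png",d["pixels"][:,:,::-1])
    print(n,d["fovy"],d["cx"],d["cy"],d["distortion"],np.round(d["R"],4).tolist(),np.round(d["t"],4).tolist())
s=readout.read_state();print(s)
E
```

```text
pics
scene 47.948446171008726 301.69452712679475 244.04311651316397 [-0.08406264  0.          0.          0.          0.        ] [[0.4288, 0.9034, 0.009], [0.6214, -0.2877, -0.7288], [-0.6557, 0.3181, -0.6847]] [-0.2493, -0.3452, 1.8026]
top 55.00914275678504 321.3552790586905 245.21899421982317 [-0.02608284  0.          0.          0.          0.        ] [[0.0146, -0.9998, 0.0148], [-0.9952, -0.016, -0.0967], [0.0969, -0.0133, -0.9952]] [-0.0095, 0.6118, 0.9842]
{'t': 0.1, 'qpos': array([-1.29241271e+00,  3.53607619e-01,  1.63404114e+00, -8.48749317e-06,
        1.15519612e+00, -2.40292685e-03]), 'qd': array([ 0.00153072, -0.00201619, -0.00456865,  0.00076147, -0.00045052,
        0.00035966]), 'joint_torque': array([-1.36206309e-03, -6.06359339e+01, -3.42819250e+01, -1.32868404e-04,
        3.93128721e-03, -1.49031582e-06]), 'tcp_pos': array([ 0.17307968, -0.60013728,  0.24162677]), 'eef_rot': array([-6.19625695e-04,  9.90160607e-01,  1.39934199e-01, -8.99678916e-05]), 'ft_force': array([-1.06049258,  0.57724988, -0.47671163]), 'moment': array([ 0.00740944,  0.01138166, -0.04940261]), 'finger_force': 0.0, 'grip_width': 0.08525993822801177}
```

View pics/scene0.png

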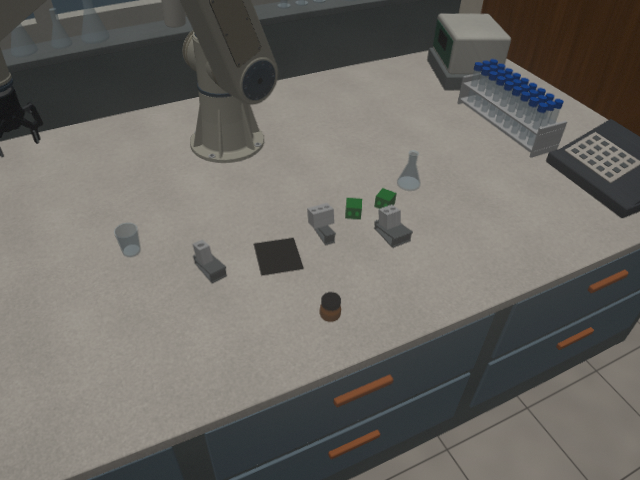

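View pics/top0.png

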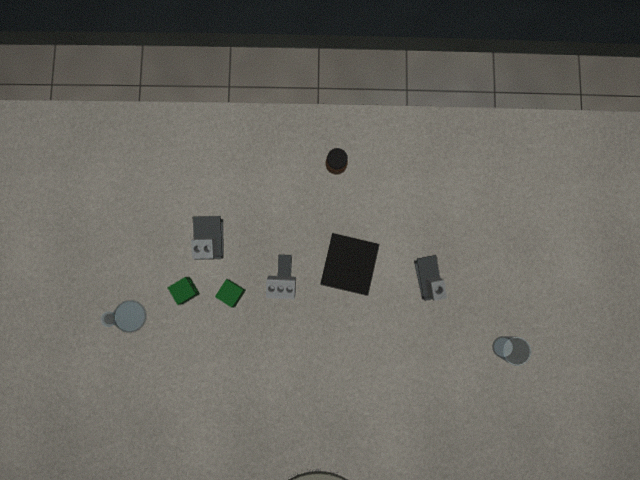

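The scene view shows three grey stands with blocks, near (400,232), (322,232) and (210,262). The pad is at (278,256) and the green decoys are at (354,208) and (385,199).

In the top view:

| Item | Pixel |
|---|---|
| Wide stand with the 2-hole (medium) block | (207,237) |
| Narrow stand with the 3-hole (wide) block | (284,275) |
| Medium stand with the 1-hole (narrow) block | (430,278) |
| Pad | (350,264) |
| Green decoys | (183,290), (230,293) |
| Flask | (130,316) |
| Beaker | (510,349) |
| Jar | (336,160) |

Candidates for the medium block are the aluminium block at top (203,249) and the green ones at (183,290) and (230,293). I choose the grey one at (203,249). Next I'll take close wrist views.

```bash
cat > h.py <<'E'
from bench import robot,eoat,readout,viewer
import cv2,numpy as np
from scipy.spatial.transform import Rotation as Rn
def cam(d):
    f=240/np.tan(np.radians(d["fovy"]/2)); return np.array([[f,0,d["cx"]],[0,f,d["cy"]],[0,0,1.]])
def ray(d,px):
    u=cv2.undistortPoints(np.array(px,float).reshape(-1,1,2),cam(d),np.array(d["distortion"],float)).reshape(-1,2)
    R=np.array(d["R"]);return -R.T@np.array(d["t"]),np.c_[u,np.ones(len(u))]@R
def onz(d,px,z):
    c,r=ray(d,px); return c+r*((z-c[2])/r[:,2])[:,None]
def onplane(d,px,p,n):
    c,r=ray(d,px); return c+r*(((p-c)@n)/(r@n))[:,None]
def proj(d,X):
    R=np.array(d["R"]);return cv2.projectPoints(np.array(X,float).reshape(-1,1,3),cv2.Rodrigues(R)[0],np.array(d["t"],float),cam(d),np.array(d["distortion"],float))[0].reshape(-1,2)
def snap(n,fn=None):
    d=viewer.get_image(n)
    if fn: cv2.imwrite("pics/"+fn,d["pixels"][:,:,::-1])
    return d
def quat(M): return Rn.from_matrix(M).as_quat()[[3,0,1,2]]
def down(yaw,tilt=0):
    """tool z = -block z for a block yawed and lying on the slope; tool y = -block y, x = block x"""
    B=(Rn.from_euler("z",yaw)*Rn.from_euler("y",-tilt)).as_matrix()
    return B@np.diag([1,-1,-1.])
E
python3 - <<'E'
from h import *
d=snap("top")
for n,px,z in [("medblk",(203,249),.06),("wideblk",(282,288),.06),("narblk",(438,289),.06),("pad",(350,264),.004)]: print(n,onz(d,[px],z)[0].round(3))
c=cv2.boxPoints
m=(cv2.cvtColor(d["pixels"],cv2.COLOR_RGB2GRAY)<40).astype(np.uint8)[200:320,300:400]
k=max(cv2.findContours(m,0,2)[0],key=cv2.contourArea)
q=cv2.boxPoints(cv2.minAreaRect(k))+[300,200]; P=onz(d,q,.004); print(P.round(4),P.mean(0),np.linalg.norm(P-np.roll(P,1,0),axis=1))
# wrist look over each block
print(Rn.from_quat(readout.read_state()["eef_rot"][[1,2,3,0]]).as_matrix().round(2))
for i,px in enumerate([(207,240),(285,278),(430,280)]):
    p=onz(d,[px],.04)[0]; p[2]=.27
    robot.move_pose(p-[.0,0,0],quat(down(0)))
    w=snap("wrist",f"w{i}.png"); print(w["fovy"],-np.array(w["R"]).T@w["t"],p,readout.read_state()["t"])
    np.save(f"w{i}.npy",w,allow_pickle=True)
im=[cv2.imread(f"pics/w{i}.png") for i in range(3)]
cv2.imwrite("pics/w_all.png",np.hstack([cv2.resize(a,(400,300)) for a in im[:2]]))
E
```

```text
medblk [0.597 0.252 0.06 ]
wideblk [0.517 0.082 0.06 ]
narblk [ 0.519 -0.249  0.06 ]
pad [ 0.573 -0.066  0.004]
[[ 0.5283  0.0009  0.004 ]
 [ 0.6428 -0.0244  0.004 ]
 [ 0.6195 -0.1305  0.004 ]
 [ 0.5052 -0.1041  0.004 ]] [ 0.57393546 -0.06450533  0.004     ] [0.10746059 0.11726554 0.10863516 0.11722137]
[[ 0.96  0.28 -0.  ]
 [ 0.28 -0.96  0.  ]
 [-0.   -0.   -1.  ]]
70.15227386990529 [0.69764567 0.24829639 0.40125191] [0.61829383 0.24887214 0.27      ] 3.55
70.15227386990529 [0.61834427 0.07806468 0.40185875] [0.53847861 0.07747922 0.27      ] 4.3833
70.15227386990529 [ 0.61830307 -0.23582122  0.40112276] [ 0.53877031 -0.2371384   0.27      ] 5.6333
```

View w0,w2.

View pics/w0.png

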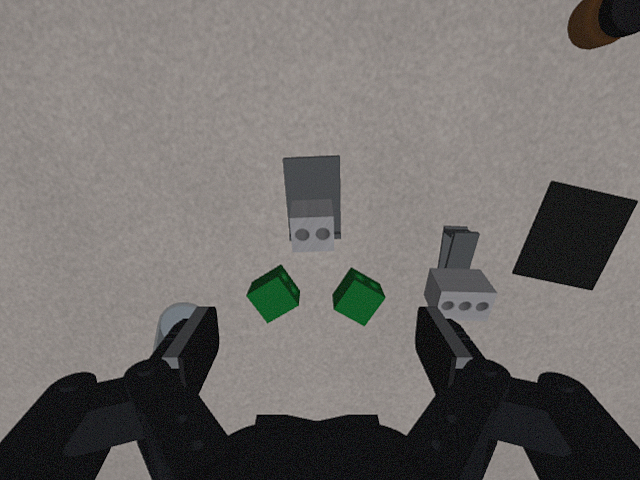

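View pics/w1.png

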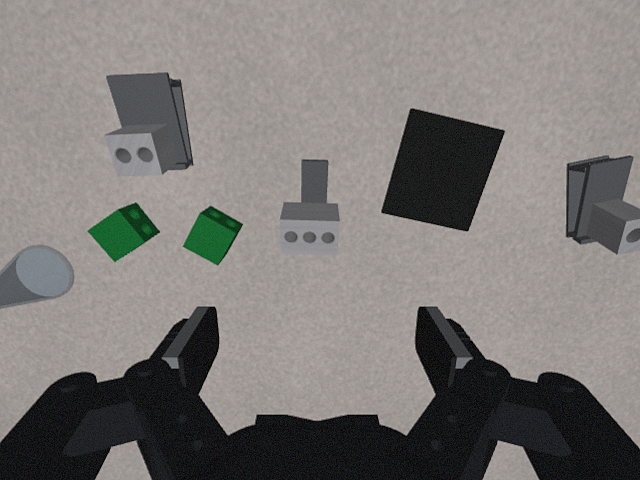

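View pics/w2.png

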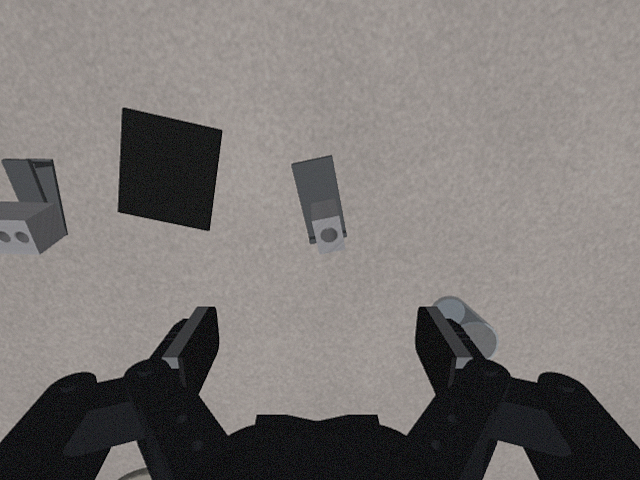

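w0 shows the 2-hole aluminium block (medium), top centre (313,235), on the wide stand with top corners (283,157) and (340,156). In w1 the 3-hole block (wide), top (309,238), sits on the narrow stand. In w2 the 1-hole block (narrow), top (329,235), sits off-centre on the medium stand, which is yawed. The green ones lie on their sides, in front of the medium block. I'll check the choice in one close crop montage.

```bash
python3 - <<'E'
from h import *
o=[]
for i,(x,y) in enumerate([(270,145),(265,145),(280,145)]):
    w=np.load(f"w{i}.npy",allow_pickle=True).item(); c=w["pixels"][y:y+120,x:x+85]
    o.append(cv2.resize(c[:,:,::-1],None,fx=3,fy=3,interpolation=cv2.INTER_CUBIC))
    g=cv2.GaussianBlur(cv2.cvtColor(w["pixels"],cv2.COLOR_RGB2GRAY),(3,3),0)
    print(i,"row180",g[180,x:x+85:3],"\n row242",g[242,x:x+85:3],"\n col",g[y:y+120:3,[313,309,327][i]])
cv2.imwrite("pics/crop0.png",np.clip(np.hstack(o)*1.4,0,255))
E
```

```text
0 row180 [145 149 149 146 154  85  73  73  73  73  74  75  74  76  74  73  75  73
  74  74  74  73  75  77 143 137 145 144 136] 
 row242 [143 144 146 145 144 148 146 138 133 130 129 132 134 133 135 132 130 134
 133 134 139 139 147 144 141 142 141 142 141] 
 col [143 148 145 145  70  75  76  73  74  74  74  76  74  76  74  73  74  74
  79  88  86  86  86  85 113 130 130 132 133 134 132 135 133 131 130 130
 149 145 142 142]
1 row180 [155 152 154 153 151 150 149 155 153 154 159 156 122  82  81  83  82  83
  82  82  80 138 156 159 155 159 158 154 154] 
 row242 [149 151 157 159 151 146 144 142 124 120 134 145 145 142 118 106 121 146
 145 140 110  97 111 144 149 157 154 156 157] 
 col [155 158 158 154 159  77  84  83  83  83  81  81  82  83  82  83  81  82
  83  88  96  96  95  96  96 123 147 144 148 104  96  98  95 143 146 146
 151 162 151 156]
2 row180 [152 153 152 148 150  97  79  79  81  80  80  80  79  80  79  79  80  80
  77 135 149 149 144 147 148 146 147 147 145] 
 row242 [146 154 153 153 159 146 150 152 149 148  85  78 113 137 140 123 114 121
 138 138 131 138 146 142 150 150 149 144 147] 
 col [151 148 150 144  68  81  78  80  81  81  79  80  80  78  78  79  79  78
  82  88  87  87  88  86  98 138 141 138 100  89  89  89  94 139 140 138
 142 144 143 152][ WARN:0@0.083] global loadsave.cpp:1063 imwrite_ Unsupported depth image for selected encoder is fallbacked to CV_8U.
```

View pics/crop0.png

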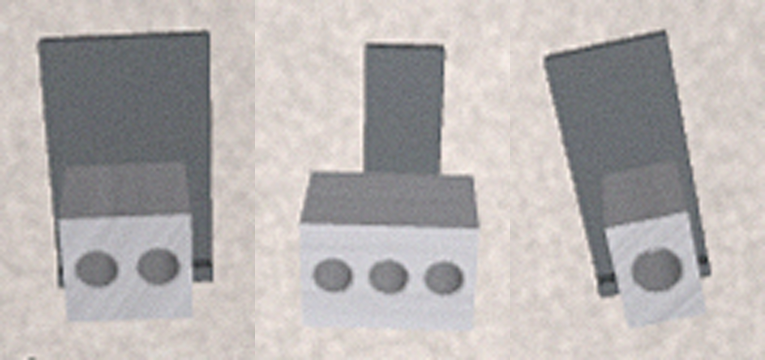

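The crop confirms the choice: aluminium 2-hole, 3-hole and 1-hole blocks on the wide, narrow and medium stands. The top-front block edges and stand top corners are readable, so I'll turn them into poses.

```bash
cat >> h.py <<'E'
T=np.radians(12)
def edge_pose(L,R,dx):
    """centre of a left-right edge that lies dx ahead of the origin -> origin xy, yaw, length"""
    v=(L-R)[:2]; yaw=np.arctan2(-v[0],v[1]); u=np.array([np.cos(yaw),np.sin(yaw)])
    return (L+R)[:2]/2-dx*u, yaw, np.linalg.norm(L-R)
E
python3 - <<'E'
from h import *
B=[[(290,218),(333,215.7)],[(280.7,219.3),(339.3,221)],[(312.3,220.3),(339.3,215.3)]]
S=[[(283.3,158),(339.3,156)],[(302,160),(327.7,160.3)],[(292,164),(332,155.7)]]
for i in range(3):
    w=np.load(f"w{i}.npy",allow_pickle=True).item()
    P=onz(w,B[i],.0702); o,y,l=edge_pose(P[0],P[1],.02*np.cos(T)-.045*np.sin(T))
    Q=onz(w,S[i],.0367); s,ys,ls=edge_pose(Q[0],Q[1],.0461)
    c,sn=np.cos(ys),np.sin(ys); rel=np.array([[c,sn],[-sn,c]])@(o-s)
    print(i,"block underside",o.round(4),"yaw",round(y,3),"w",round(l,4),"| stand",s.round(4),round(ys,3),round(ls,4),"rel",rel.round(4))
E
```

```text
0 block underside [0.608 0.253] yaw 0.054 w 0.0428 | stand [0.6278 0.2524] 0.034 0.0581 rel [-0.0197  0.0013]
1 block underside [0.5257 0.0854] yaw -0.03 w 0.0585 | stand [0.5457 0.0809] -0.012 0.0268 rel [-0.0201  0.0043]
2 block underside [ 0.5279 -0.2466] yaw 0.189 w 0.0273 | stand [ 0.5464 -0.2398] 0.2 0.0424 rel [-0.0195 -0.003 ]
```

```bash
cat >> h.py <<'E'
W=dict(narrow=.028,medium=.044,wide=.060); ZB=dict(narrow=.024,medium=.022,wide=.022)
PAD=np.array([.574,-.0645]); PADYAW=-.218
def frame(o,z,yaw,tilt):
    M=down(yaw,tilt); return np.array([o[0],o[1],z]),M,-M[:,2],quat(M)
def pick(n,o,z,yaw,tilt):
    p,M,nz,q=frame(o,z,yaw,tilt); t=p+nz*ZB[n]
    eoat.set_gripper(min(.085,W[n]+.024))
    robot.move_pose(t+nz*.08,q)
    hit=robot.servo_line(t,feed=.08,guard=12)
    eoat.set_gripper(W[n]-.02)
    s=readout.read_state(); print("pick",n,"hit",hit,"width",round(s["grip_width"],4),"force",s["finger_force"],"t",s["t"])
    a=s["tcp_pos"]; robot.servo_line(a+nz*.012,feed=.05); robot.servo_line(a+nz*.012+[0,0,.12],feed=.2)
    print("held",readout.read_state()["grip_width"])
def release(n,nz):
    s=readout.read_state(); eoat.set_gripper(min(.085,W[n]+.016))
    robot.servo_line(s["tcp_pos"]+nz*.07,feed=.12)
def look(o,fn,z=.27):
    robot.move_pose([o[0],o[1],z],quat(down(0))); return snap("wrist",fn)
E
python3 - <<'E'
from h import *
pick("narrow",(.5279,-.2466),.022,.195,T)
p,M,nz,q=frame(PAD,.004,PADYAW,0); t=p+nz*ZB["narrow"]
robot.move_pose(t+[0,0,.12],q); robot.servo_line(t+[0,0,.012],feed=.12)
hit=robot.servo_line(t-[0,0,.004],feed=.02,guard=8); print("down",hit,readout.read_state()["tcp_pos"]-t,readout.read_state()["ft_force"])
release("narrow",nz); s=readout.read_state();print(s["t"],s["grip_width"])
w=look((.54,-.2371),"w3.png"); np.save("w3.npy",w,allow_pickle=True)
cv2.imwrite("pics/crop3.png",np.clip(cv2.resize(w["pixels"][100:270,60:400,::-1],None,fx=2.35,fy=2.35,interpolation=cv2.INTER_CUBIC)*1.4,0,255).astype(np.uint8))
print(readout.read_state()["t"])
E
```

```text
pick narrow hit False width 0.027 force 59.4279932230711 t 8.2
held 0.02725264801462698
down True [-5.47880373e-05  4.40060962e-05  1.46105555e-04] [-0.64123678  0.2483661   6.22076227]
12.9583 0.044230092219477525
13.975
```

View pics/crop3.png

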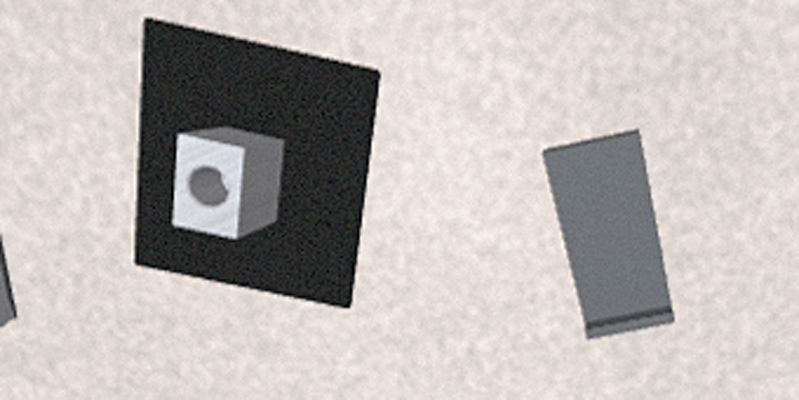

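The narrow block stands upright near the pad's middle, crop (228,185), and the medium stand is empty with its face fully visible, crop corners (545,150), (638,130), (672,322) and (588,338). I'll fit the stand from its face edges.

```bash
cat >> h.py <<'E'
def stand_fit(w,o,yaw,width,lo=.012,hi=.080,thr=112):
    """refine stand xy/yaw from the side edges of its face (lo..hi up the slope) seen in image w"""
    g=cv2.GaussianBlur(cv2.cvtColor(w["pixels"],cv2.COLOR_RGB2GRAY),(3,3),0)
    for _ in range(3):
        A=(Rn.from_euler("z",yaw)*Rn.from_euler("y",-T)).as_matrix()
        p0=np.array([*o,0])+Rn.from_euler("z",yaw).apply([-.04,0,.018])
        out=[]
        for sgn in (1,-1):
            pts=[]
            for a in np.linspace(lo,hi,25):
                s=np.arange(-.010,.010,.00025)+width/2   # outward sampling across the edge
                X=p0+np.outer(np.full(len(s),a),A[:,0])+np.outer(sgn*s,A[:,1])
                u=proj(w,X).astype(np.float32); v=cv2.remap(g,u[:,0].reshape(1,-1),u[:,1].reshape(1,-1),1)[0].astype(float)
                k=np.argmax(v>thr)
                if 0<k<len(s)-1: pts.append((a,sgn*s[k]))
            pts=np.array(pts); c=np.polyfit(pts[:,0]-.04,pts[:,1],1)
            r=abs(np.polyval(c,pts[:,0]-.04)-pts[:,1])<.001; c=np.polyfit(pts[r,0]-.04,pts[r,1],1); out.append(c)
        # top edge along the middle
        s=np.arange(.075,.100,.00025); k=[]
        for b in np.linspace(-.3,.3,9)*width:
            X=p0+np.outer(s,A[:,0])+b*A[:,1]; u=proj(w,X).astype(np.float32)
            v=cv2.remap(g,u[:,0].reshape(1,-1),u[:,1].reshape(1,-1),1)[0]; k.append(s[np.argmax(v>thr)])
        b=(out[0][0]+out[1][0])/2; m=(out[0][1]+out[1][1])/2; dxs=np.median(k)-.088
        o=o+(m*A[:,1]+dxs*A[:,0])[:2]; yaw+=b
        # m is the mid-face offset at .04 up slope (~stand x=-.001)
    print("stand",np.round(o,4),"yaw",round(yaw,4),"width",round(out[0][1]-out[1][1],4),"edge slopes",round(out[0][0],3),round(out[1][0],3))
    return o,yaw
E
python3 - <<'E'
from h import *
w=np.load("w3.npy",allow_pickle=True).item()
stand_fit(w,np.array([.5464,-.2398]),.2,.044)
w=np.load("w1.npy",allow_pickle=True).item()
stand_fit(w,np.array([.5457,.0809]),-.012,.028,lo=.048)
w=np.load("w0.npy",allow_pickle=True).item()
stand_fit(w,np.array([.6278,.2524]),.034,.060,lo=.048)
E
```

```text
stand [ 0.5477 -0.239 ] yaw 0.2076 width 0.0438 edge slopes 0.002 0.001
stand [0.5469 0.082 ] yaw -0.0331 width 0.0281 edge slopes -0.004 0.001
stand [0.6293 0.2523] yaw 0.052 width 0.061 edge slopes -0.01 0.011
```

```bash
cat >> h.py <<'E'
def place(n,so,syaw,up=.005):
    o=np.asarray(so)-.020*np.array([np.cos(syaw),np.sin(syaw)])
    p,M,nz,q=frame(o,.0222,syaw,T); ux=M[:,0]; t=p+nz*ZB[n]+ux*up
    tp=lambda: np.array(readout.read_state()["tcp_pos"])
    rel=lambda: np.round([(tp()-t)@ux+up,(tp()-t)@M[:,1],(tp()-t)@nz],4)
    robot.move_pose(t+nz*.015+[0,0,.11],q); robot.servo_line(t+nz*.015,feed=.12)
    a=robot.servo_line(t-nz*.006,feed=.02,guard=8); print("face",a,rel(),readout.read_state()["ft_force"])
    robot.servo_line(tp()+nz*.0006,feed=.02)
    b=robot.servo_line(tp()-ux*(up+.006),feed=.015,guard=6); print("cleat",b,rel(),readout.read_state()["ft_force"])
    c=robot.servo_line(tp()-nz*.003,feed=.01,guard=6); print("seat",c,rel(),readout.read_state()["ft_force"],readout.read_state()["grip_width"])
    release(n,nz); print("t",readout.read_state()["t"])
E
python3 - <<'E'
from h import *
pick("medium",(.609,.253),.022,.053,T)
place("medium",(.5477,-.239),.2076)
w=look((.54,-.2371),"w4.png"); np.save("w4.npy",w,allow_pickle=True)
v=look((.622,.2500),"w5.png"); np.save("w5.npy",v,allow_pickle=True)
stand_fit(v,np.array([.6293,.2523]),.052,.060)
f=lambda a,x,y:cv2.resize(a["pixels"][y:y+120,x:x+120,::-1],None,fx=3.3,fy=3.3,interpolation=cv2.INTER_CUBIC)
cv2.imwrite("pics/crop4.png",np.clip(np.hstack([f(w,260,145),f(v,255,145)])*1.4,0,255).astype(np.uint8))
E
```

```text
pick medium hit False width 0.0432 force 61.49655012704898 t 17.6833
held 0.04289655286099238
face True [ 0.0049 -0.0001  0.0006] [-1.82905015  0.29765677  6.92430325]
cleat True [-0.0007 -0.0001  0.001 ] [2.89007533 1.89147528 1.03917742]
seat True [-0.0006 -0.      0.0006] [-1.96727345  0.42637018  5.37913158] 0.04303108386570883
t 24.4417
stand [0.6293 0.2526] yaw 0.0387 width 0.06 edge slopes 0.002 -0.002
```

View pics/crop4.png

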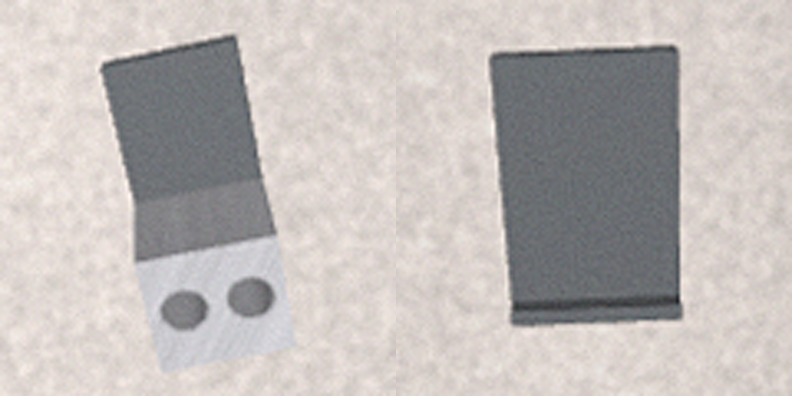

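The left crop shows the medium block seated on the medium stand, with its foot edge (133,197)–(265,178) lining up with the stand's sides. The right crop shows the wide stand empty. Next is the wide block.

```bash
python3 - <<'E'
from h import *
pick("wide",(.5265,.0855),.022,-.031,T)
place("wide",(.6293,.2526),.0387)
w=look((.622,.2500),"w6.png"); np.save("w6.npy",w,allow_pickle=True)
v=look((.54,.079),"w7.png"); np.save("w7.npy",v,allow_pickle=True)
stand_fit(v,np.array([.5469,.0820]),-.0331,.028)
f=lambda a,x,y:cv2.resize(a["pixels"][y:y+120,x:x+120,::-1],None,fx=3.3,fy=3.3,interpolation=cv2.INTER_CUBIC)
cv2.imwrite("pics/crop6.png",np.clip(np.hstack([f(w,255,145),f(v,255,145)])*1.4,0,255).astype(np.uint8))
E
```

```text
pick wide hit False width 0.059 force 64.16682869195938 t 29.8833
held 0.05915365455399474
face True [0.0048 0.     0.0007] [-1.36997605 -0.62145367  6.76421798]
cleat True [-0.0013 -0.      0.001 ] [ 3.17750209 -0.1538588  -0.57469684]
seat True [-0.0012  0.      0.0007] [-0.70408    -0.35141832  5.76486594] 0.05906976009303664
t 35.625
stand [0.5469 0.0819] yaw -0.0313 width 0.028 edge slopes -0.003 0.002
```

View pics/crop6.png

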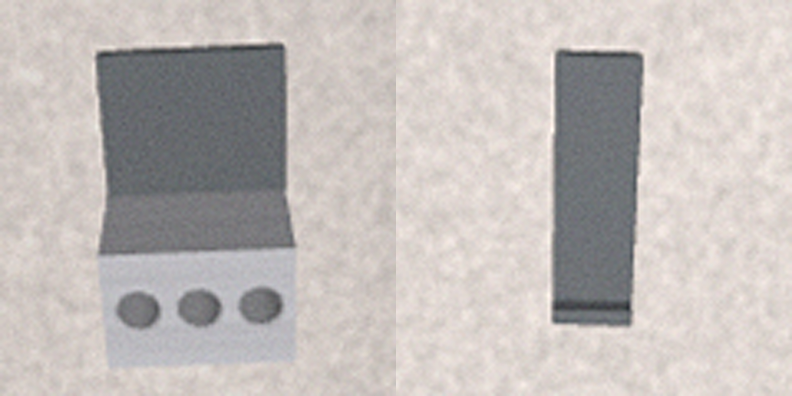

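The wide block sits square on the wide stand, with its foot edge (107,193)–(287,190) flush with the stand's sides. The narrow stand is empty at the right. Now I'll move the parked narrow block to it.

```bash
python3 - <<'E'
from h import *
pick("narrow",PAD,.004,PADYAW,0)
place("narrow",(.5469,.0819),-.0313)
w=look((.54,.079),"w8.png")
f=lambda a,x,y:cv2.resize(a["pixels"][y:y+120,x:x+120,::-1],None,fx=3.3,fy=3.3,interpolation=cv2.INTER_CUBIC)
robot.move_pose([.35,-.35,.35],quat(down(0))); t=snap("top","top9.png")
cv2.imwrite("pics/crop8.png",np.clip(np.hstack([f(w,255,145),cv2.resize(t["pixels"][200:320,160:280,::-1],None,fx=3.3,fy=3.3,interpolation=cv2.INTER_CUBIC)])*1.4,0,255).astype(np.uint8))
E
```

```text
pick narrow hit False width 0.0268 force 59.60427984595299 t 39.925
held 0.02730120977281194
face True [0.0049 0.     0.0012] [-3.50311162 -0.75951528  8.40446099]
cleat True [-0.0011 -0.0001  0.0017] [ 0.89811164 -0.84187418  0.85093168]
seat True [-0.0011 -0.0001  0.0012] [-2.25399557  0.04323047  7.62330431] 0.02759099515376103
t 45.55
```

View pics/crop8.png

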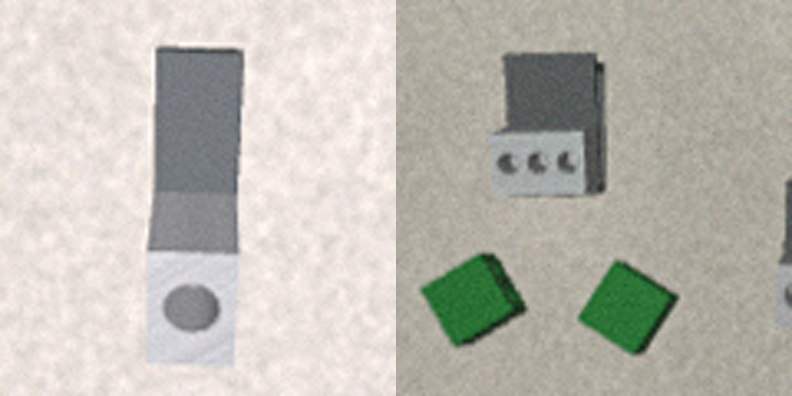

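View pics/top9.png

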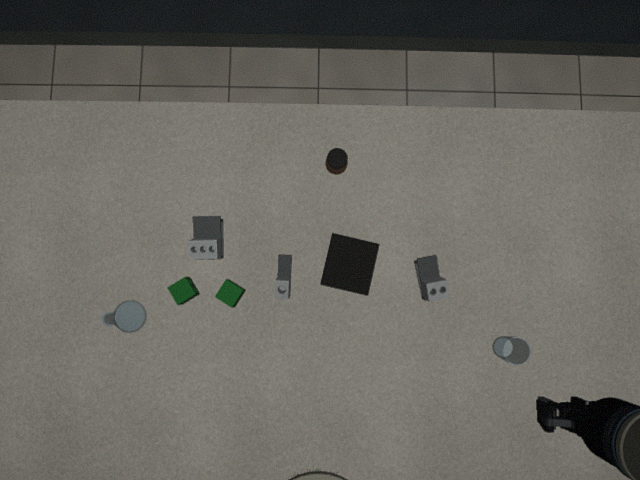

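The top view shows each block on the stand of its own width: wide at (205,245), narrow at (283,285) and medium at (435,288). The pad is empty, and the flask, beaker, jar and green decoys haven't moved. The narrow block's foot edge in the close crop, (155,191)–(238,191), is flush with the stand's sides.

```bash
python3 -c "
from h import *
print(robot.hand_in())"
```

```text
the job is handed in; nothing more can be done
None
```

The job is handed in: the final pictures show each block on the stand of its own width, centred and square with its foot set against the cleat, and the flask, beaker and jar not moved.

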